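Block a loose mould in its transit tray

TASK

The aluminium mould is loose in its wooden transit tray. Slide it into a corner of the tray and fill the two gaps left with the two wooden filler blocks that fit, one alongside the mould and one across its end, both pushed fully down onto the tray floor with their grip ribs up, so that nothing can shift. Leave the third, thinnest block out on the bench, and do not disturb the jar, screwdriver and dish.

Things in the scene. Friction and masses are not known exactly. Their poses are not given: they have to be found in the camera images.
- tray: Open plywood tray, fixed to the bench, 196 x 136 mm outside and 46 mm high; floor 6 mm thick, walls 8 mm thick, so the inside is 180 mm (along its x) by 120 mm (along its y) and 40 mm deep. Origin: centre of the underside, on the bench; x along the long side, z up.
- mould: Bolted aluminium mould, 0.6-0.9 kg, 120 (its x) x 85 (y) x 38 mm tall, loose on the tray floor, its long side roughly along the tray's. On top, centred, a grip boss 34 (x) x 16 (y) x 25 mm tall (top 63 mm above the underside), to grip or push it by. In a corner it leaves a gap 35 mm wide alongside and one 60 mm wide at its end. Origin: centre of the underside; z up.
- filler_medium: Beech filler block of middle thickness, 114 mm long, 32 mm thick, 40 mm tall, about 0.11 kg; fits the gap alongside the mould, lengthwise with the tray. On top, centred, a grip rib 60 (x) x 16 (y) x 25 mm tall (top 65 mm above the underside). Foot edges bevelled 5 mm. Origin: centre of the underside; x along its length, y across its thickness, z up.
- filler_wide: Thickest beech filler block, 114 mm long, 57 mm thick, 40 mm tall, about 0.19 kg; fits the gap across the end of the mould, its length across the tray. On top, centred, a grip rib 60 (x) x 16 (y) x 25 mm tall (top 65 mm above the underside). Foot edges bevelled 5 mm. Origin: centre of the underside; x along its length, y across its thickness, z up.
- filler_thin: Thinnest beech filler block, 114 mm long, 20 mm thick, 40 mm tall; too thin for either gap, it stays on the bench. On top, centred, a grip rib 60 (x) x 16 (y) x 25 mm tall (top 65 mm above the underside). Foot edges bevelled 5 mm. Origin: centre of the underside; x along its length, y across its thickness, z up.
- jar: Bystander: small closed green glass jar, 52 mm across, about 62 mm tall, upright on the bench. Origin: centre of the underside.
- screwdriver: Bystander: screwdriver 180 mm long lying on the bench along its x. Origin near its middle, at bench level.
- dish: Bystander: small white ceramic dish, 70 mm across, 28 mm high. Origin: centre of the underside.
Things that resemble listed ones, but are neither listed nor needed, are in the scene too. What is shaped like the filler_medium but red or white is not meant.

How it is judged (in metres and radians):
At the end, for the whole second after the job is handed in: Mould, 32 mm block (lengthwise, beside the mould) and 57 mm block (across the tray, at its end) upright in the tray, square to it within 0.08 rad, undersides within 2.5 mm of its floor, at rest; the thinnest block at rest on the bench, below 30 mm high, over 70 mm from the tray's centre (z of mould in the frame of tray between 0.003 and 0.0085 m and x of mould in the frame of tray between -0.034 and 0.034 m and y of mould in the frame of tray between -0.021 and 0.021 m and angle between each of mould, filler_medium, filler_wide's own z axis and vertical below 0.04 rad and linear speed of each of mould, filler_medium, filler_wide, filler_thin below 0.02 m/s and angle between the x axis of each of mould, filler_medium and the x axis of tray, either way round below 0.08 rad and z of filler_medium in the frame of tray between 0.003 and 0.0085 m and x of filler_medium in the frame of tray between -0.04 and 0.04 m and y of filler_medium in the frame of tray between -0.048 and 0.048 m and z of filler_wide in the frame of tray between 0.003 and 0.0085 m and x of filler_wide in the frame of tray between -0.066 and 0.066 m and y of filler_wide in the frame of tray between -0.01 and 0.01 m and angle between the x axis of filler_wide and the y axis of tray, either way round below 0.08 rad and height (world z) of filler_thin below 0.03 m and horizontal distance between filler_thin and tray above 0.07 m); the robot touches nothing.
It fails at once if the jar is shifted by more than 30 mm (distance of jar from where it was at the start of the episode above 0.03 m).
It fails at once if the screwdriver is shifted by more than 30 mm (distance of screwdriver from where it was at the start of the episode above 0.03 m).
It fails at once if the dish is shifted by more than 30 mm (distance of dish from where it was at the start of the episode above 0.03 m).
It also fails if it takes over 72 s, if anything falls off the work surface, if the arm or the gripper's body presses on something with over 40 N, if the wrist force passes 120 N, or if a joint passes its speed limit or range.

ROBOT

A 6-joint arm with a two-finger parallel gripper is mounted at the origin on the work surface. World frame = base frame: x ahead of the robot, y to its left, z up, the work surface at z = 0. Lengths are in mm, angles in rad, forces in N, time in s.
With the tool pointing down it reaches from about 275 to 750 mm from the base axis. Payload 10.2 kg.
Tool frame: the origin (TCP) lies on the front face of the gripper's body, between the roots of the fingers; the fingertips stand 73 mm ahead of it and the grasp point (between the pads) lies 54 mm ahead of it; z points along the fingers, y is the direction in which the jaws open and shut (so a half turn about z gives the same grasp; the last joint's range is limited). The gripper opens to 85 mm and grips with 20 to 120 N. Pads are 22 mm wide; open, the fingers measure 114 mm over their backs; the gripper's body (76 mm by 85 mm) begins 54 mm behind the grasp point. The pads swing forward as they close: fully open they stand 13 mm farther back than shut.
Start: joints at [-1.352, 0.313, 1.498, -0, 1.331, -0.223], TCP at [224.462, -474.604, 303.894] pointing down, gripper open.
Joint ranges: [-2.94, 2.94], [-0.97, 2.17], [0.19, 2.56], [-1.23, 4.37], [0.02, 3.11], [-2.88, 2.88]. Speed limits (rad/s): [2.39, 2.39, 3.01, 3.14, 3.14, 3.14].

INTERFACE

Orientations are given as a unit quaternion [w, x, y, z].
In Python, from rig import ctrl gives the robot as it stands.
- The arm moves only by the tool move_arm, never from a script. Its argument "series" is a list of rows, each a list of 3 entries, a list of its own where there are three numbers: the shift along the tool's x, y, z in mm, then the turn about the tool's z in degrees, then the opening, from 0 (shut) to 1 (fully open). In form: [[[tx, ty, tz], yaw, grip], ...]. A call has 1 to 10 rows; each row is the pose to reach, as a shift and turn from the pose commanded when the call began, along the tool's axes at that moment; what a row does not reach only later rows make up. A row lasts 1/8 s, in which the tool goes at most 62.5 mm and 10.7 degrees, less where a joint would pass 70% of its speed; a pose out of reach is approached as far as the arm can. A call with a gripper value outside its range is refused whole. The fingers move at their own pace and stop on an object; "force" is the grip in N (left out, the last holds). Time passes only in rows, so rows that repeat a pose let the fingers close. It gives the time, the measured TCP pose, the force and the opening at its end, in the units of the state.
- ctrl.sense(): the state, without advancing time (a new reading comes with each control period).
- ctrl.capture(name): name is "scene" or "top"; returns (picture, depth): 384x512x3 uint8, red, green, blue; 384x512 float32, mm along the optical axis (not along the pixel's ray), 0 where there is no reading.
- ctrl.camera_model(name): a dict with "fov_y" (degrees; the focal length in pixels is half the picture's height over the tangent of half this angle, whatever the lens; pixels are square), "cx", "cy" (the principal point, pixels), "rvec" (rotation vector, rad) and "tvec" (3), from world to camera coordinates, as OpenCV has them. Camera axes: x right, y down, z forward; pixel columns grow to the right and rows downward; lengths in mm; the calibration is good to about 2 mm. A picture is of the moment at which its call begins. camera_model takes no time and is no camera call.
- ctrl.finish_job(): hands the job in, once; it reports no verdict.
The state is a dict: "time_s": time; "joints": joint angles; "dq": joint speeds; "tau": joint torques, N m; "eef_pos": TCP position; "ee_rot": TCP orientation; "force": force on the tool from outside, world axes, zero at the start; "wrist_torque": the same for the moment, N m; "grip_width": opening from 0.0 (shut) to 1.0 (fully open).
Only numpy, scipy, OpenCV 4.12 (cv2) and the standard library are available. Lean on these libraries where they do the work, as an engineer would, in place of code of your own. Each camera call takes 0.05 s, during which the arm holds its last target.

## Working session

There is one attempt and no reset: what is moved stays moved. The work goes in short steps, Python scripts to look and compute and a tool call to move; the robot and the scene stay as the last step left them, time stands still between calls to the robot, and variables do not carry over. Pictures are saved under pics/ and viewed, and the job is handed in when it is done.

Besides the shell and the picture viewer there is one more tool, called after "Request:" as name([rows], argument=value, ...), one row to a line, values as JSON. move_arm: Moves the arm, as the interface text tells. Its arguments: {"type":"object","properties":{"series":{"type":"array","items":{"type":"array"}},"force":{"type":"number"}},"required":["series"]}

```bash
mkdir -p pics; ls
cat > h.py <<'E'
import numpy as np, cv2
from rig import ctrl
def cam(n):
    m=ctrl.camera_model(n); f=192/np.tan(np.radians(m['fov_y']/2))
    R=cv2.Rodrigues(np.array(m['rvec'],float))[0]; t=np.array(m['tvec'],float).ravel()
    return f,m['cx'],m['cy'],R,t,m
def unproj(n,u,v,d):
    f,cx,cy,R,t,_=cam(n)
    return R.T@(np.array([(u-cx)/f*d,(v-cy)/f*d,d])-t)
def onz(n,u,v,z):
    f,cx,cy,R,t,_=cam(n)
    r=R.T@np.array([(u-cx)/f,(v-cy)/f,1.]); c=-R.T@t
    return c+r*(z-c[2])/r[2]
def proj(n,p):
    f,cx,cy,R,t,_=cam(n); q=R@np.array(p,float)+t
    return cx+f*q[0]/q[2], cy+f*q[1]/q[2]
def cloud(n,D):
    f,cx,cy,R,t,_=cam(n); v,u=np.mgrid[:384,:512]
    P=np.stack([(u-cx)/f*D,(v-cy)/f*D,D],-1)
    return (P-t)@R
def snap(n,tag):
    p,d=ctrl.capture(n); cv2.imwrite(f'pics/{tag}.png',cv2.resize(p[:,:,::-1],(800,600),interpolation=cv2.INTER_CUBIC)); np.savez(f'{tag}.npz',p=p,d=d); return p,d
E
python3 - <<'E'
from h import *
for n in('scene','top'):
    snap(n,n+'0'); print(ctrl.camera_model(n))
print(ctrl.sense())
E
```

```text
pics
{'fov_y': 55.30725094305867, 'cx': 248.6886750016562, 'cy': 190.80367062162918, 'rvec': array([ 2.24715735,  0.83493003, -0.34729758]), 'tvec': array([-431.60049144, -268.41572366, 1470.438897  ])}
{'fov_y': 44.00262410096526, 'cx': 261.22524243190566, 'cy': 183.93386010829832, 'rvec': array([ 2.17221371, -2.11136688,  0.1597391 ]), 'tvec': array([ -51.42458491,  604.86780324, 1274.00438888])}
{'time_s': 0.1, 'joints': array([-1.35240492e+00,  3.13371287e-01,  1.49833474e+00,  4.80619388e-06,
        1.33102518e+00, -2.23429431e-01]), 'dq': array([ 0.00179079, -0.00068521, -0.0024917 ,  0.00052544,  0.00163409,
        0.00011698]), 'tau': array([ 2.41212161e-03, -4.12896216e+01, -2.60144538e+01, -1.25215879e-04,
        3.06633789e-03, -1.06261248e-05]), 'eef_pos': array([ 224.42612446, -474.45194829,  303.41383612]), 'ee_rot': array([-5.69271048e-04,  9.75698332e-01,  2.19117412e-01,  3.76803681e-06]), 'force': array([ 0.58709436, -1.11265981, -0.17305797]), 'wrist_torque': array([-0.02522481, -0.04143784,  0.00646492]), 'grip_width': 1.0025983960754208}
```

View pics/scene0.png

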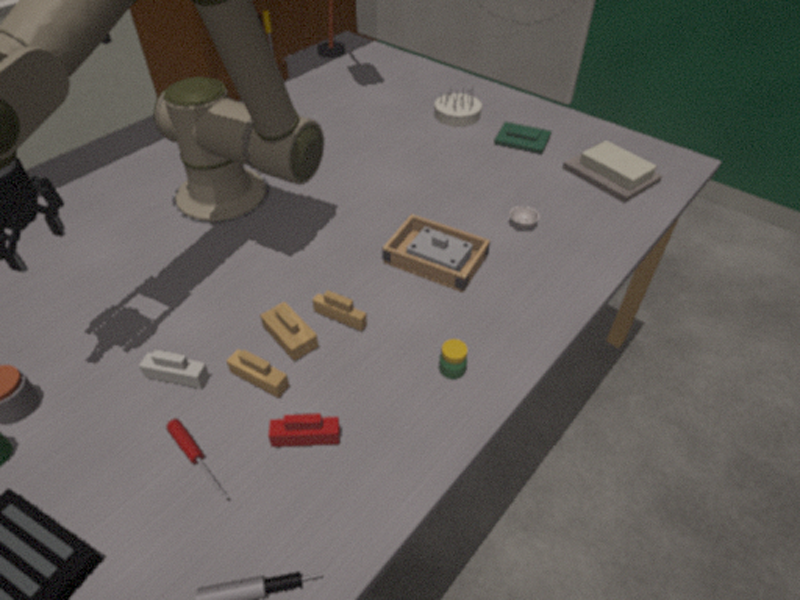

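View pics/top0.png

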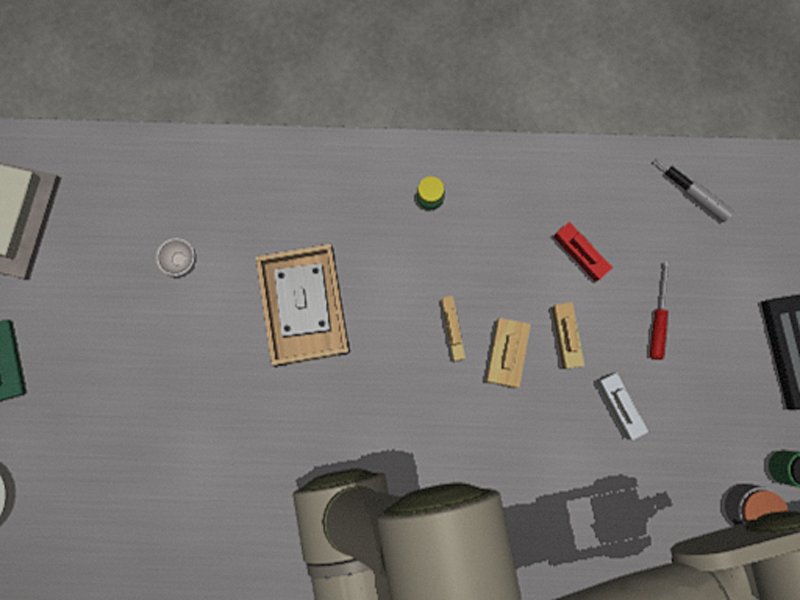

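The top view shows the tray at about (303,305) in the 800x600 picture, with the mould inside. The thin block is at (453,328), wide at (508,352), medium at (568,335). The jar is at (430,192), the dish at (175,257) and the screwdriver at (660,310). Next I measure with depth.

```bash
cat > m.py <<'E'
from h import *
def seg(n,tag,lo,hi,box):
    z=np.load(tag+'.npz'); P=cloud(n,z['d']); x0,x1,y0,y1=box
    m=(z['d']>0)&(P[...,2]>lo)&(P[...,2]<hi)&(P[...,0]>x0)&(P[...,0]<x1)&(P[...,1]>y0)&(P[...,1]<y1)
    k,l,st,_=cv2.connectedComponentsWithStats(m.astype(np.uint8))
    for i in range(1,k):
        if st[i,4]<25: continue
        q=P[l==i]; r=cv2.minAreaRect(q[:,:2].astype(np.float32))
        v,u=np.where(l==i)
        b=cv2.boxPoints(r); e=[b[1]-b[0],b[2]-b[1]]; e=max(e,key=np.linalg.norm)
        print(n,'px',(int(u.mean()*1.5625),int(v.mean()*1.5625)),'c',np.round(r[0],1),'size',np.round(sorted(r[1]),1),'longang %.1f'%(np.degrees(np.arctan2(e[1],e[0]))%180),'zmed %.1f'%np.median(q[:,2]),'n',st[i,4])
E
python3 - <<'E'
from m import *
box=(250,800,-450,450)
for n in('top','scene'):
    print('bench',); z=np.load(n+'0.npz'); P=cloud(n,z['d']); m=(abs(P[...,2])<15)&(P[...,0]>300)&(P[...,0]<700)&(abs(P[...,1])<300); print(np.median(P[m][:,2]))
    print('--low'); seg(n,n+'0',20,49,box); print('--ribs'); seg(n,n+'0',50,80,box)
E
```

```text
bench
0.2985281745313467
--low
top px (429, 200) c [776.6 -69.7] size [32.8 49.3] longang 88.7 zmed 33.4 n 73
top px (581, 250) c [ 685.8 -348.9] size [ 35.5 113.8] longang 43.6 zmed 40.0 n 373
top px (172, 254) c [655.2 390.6] size [67.1 67.8] longang 58.1 zmed 26.3 n 166
top px (299, 302) c [573.4 154.3] size [137.9 197.6] longang 11.6 zmed 44.3 n 837
top px (302, 299) c [581.9 155. ] size [ 85.7 120.8] longang 9.3 zmed 43.8 n 1229
top px (452, 328) c [ 539.  -115.7] size [ 20.2 114.4] longang 12.6 zmed 40.2 n 180
top px (566, 334) c [ 532.3 -320.6] size [ 33.5 114. ] longang 10.6 zmed 39.8 n 365
top px (507, 351) c [ 498.7 -214.9] size [ 58.1 114.7] longang 170.5 zmed 40.0 n 736
top px (620, 404) c [ 410.4 -416.4] size [ 34.7 114.8] longang 28.4 zmed 39.5 n 391
--ribs
top px (430, 189) c [781.1 -69.3] size [37.5 42.3] longang 91.5 zmed 62.3 n 190
top px (586, 247) c [ 685.7 -348.6] size [17.9 59.9] longang 43.6 zmed 64.1 n 156
top px (299, 296) c [581.8 155. ] size [16.4 34.5] longang 10.1 zmed 68.9 n 82
top px (453, 325) c [ 538.7 -115.7] size [16.  59.5] longang 12.3 zmed 65.0 n
[... 848 characters left out ...]
ongang 172.2 zmed 34.4 n 74
scene px (303, 430) c [ 684.7 -346.6] size [ 35.8 114.1] longang 43.8 zmed 40.4 n 524
--ribs
scene px (438, 239) c [580.6 157.1] size [19.3 33.5] longang 9.7 zmed 66.9 n 78
scene px (337, 299) c [ 538.2 -114.2] size [17.7 61.1] longang 13.2 zmed 65.1 n 143
scene px (285, 317) c [ 496.7 -213.3] size [17.8 62.5] longang 173.1 zmed 65.9 n 129
scene px (451, 348) c [782. -69.] size [38.  44.1] longang 94.9 zmed 63.7 n 174
scene px (168, 357) c [ 409.2 -413.4] size [19.8 60.8] longang 27.3 zmed 64.8 n 176
scene px (253, 360) c [ 531.5 -318.7] size [18.3 62.4] longang 9.4 zmed 65.5 n 163
scene px (301, 419) c [ 684.6 -346.4] size [18.1 59.8] longang 44.0 zmed 65.3 n 215
```

Run:
```python
import cv2
p=cv2.imread('pics/top0.png')
import numpy as np
z=np.load('top0.npz')['p'][:,:,::-1]
a=cv2.resize(z[145:245,150:250],(800,600)[::1] if 0 else (600,600),interpolation=cv2.INTER_CUBIC); cv2.imwrite('pics/tray0.png',a)
a=cv2.resize(z[180:255,270:390],(800,500),interpolation=cv2.INTER_CUBIC); cv2.imwrite('pics/blk0.png',a)
```

```text
(no output)
```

View pics/tray0.png

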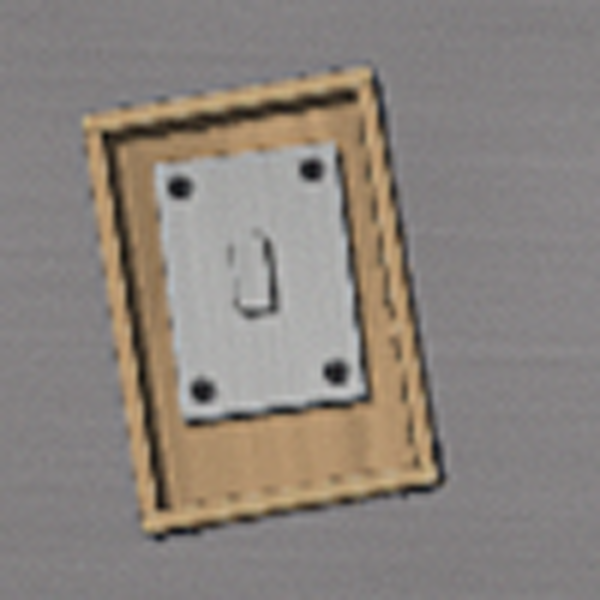

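View pics/blk0.png

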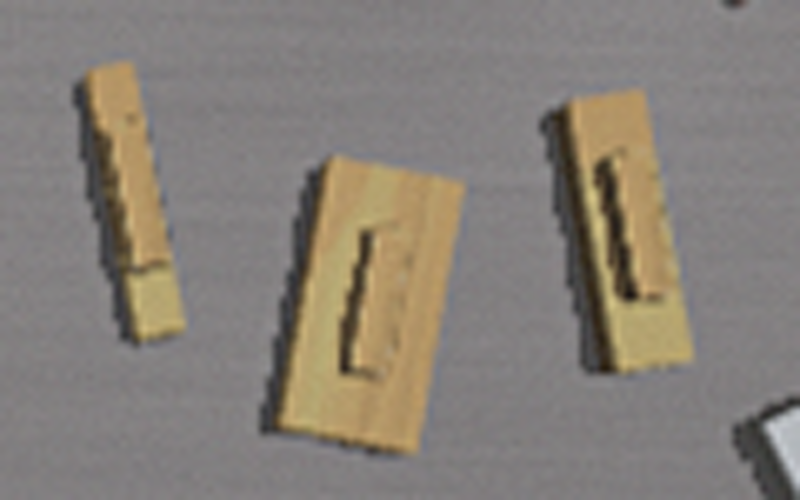

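```bash
cat >> m.py <<'E'
from scipy.optimize import minimize
def ring(n,tag,c0=(573,155.5),a0=11):
    z=np.load(tag+'.npz'); P=cloud(n,z['d']); P=P[(z['d']>0)]
    P=P[(P[:,2]>42)&(P[:,2]<50)&(np.hypot(P[:,0]-c0[0],P[:,1]-c0[1])<135)][:,:2]
    def loc(p):
        a=np.radians(p[2]);d=P-p[:2];return np.c_[d@[np.cos(a),np.sin(a)],d@[-np.sin(a),np.cos(a)]]
    L=loc((*c0,a0)); P=P[(abs(L[:,0])>84)|(abs(L[:,1])>54)]
    def f(p):
        L=loc(p); m=np.maximum(abs(L[:,0])-94,abs(L[:,1])-64) # signed dist to mid-wall line
        return np.sum(np.minimum(m**2,64))
    best=min((minimize(f,(c0[0]+i,c0[1]+j,a0+k),method='Nelder-Mead') for i in(-2,0,2) for j in(-2,0,2) for k in(-1,1)),key=lambda r:r.fun)
    print(n,'tray',np.round(best.x,2),'rms',(best.fun/len(P))**.5,len(P)); return best.x
E
python3 - <<'E'
from m import *
for n in('top','scene'):
    t=ring(n,n+'0')
    a=np.radians(t[2]); d=np.array([581.9,155.])-t[:2] if n=='top' else np.array([580.8,157])-t[:2]
    print('mould in tray',d@[np.cos(a),np.sin(a)],d@[-np.sin(a),np.cos(a)])
E
```

```text
top tray [573.39 154.38  11.54] rms 2.497939160194791 610
mould in tray 8.46080354424372 -1.0993105503664586
scene tray [573.11 155.93  11.61] rms 3.085574455227469 408
mould in tray 7.7465508322410725 -0.49973636920210013
```

```bash
cat > g.py <<'E'
import sys,numpy as np
# args: x y z psi  tx ty tz tpsi -> tool shift; 
def sh(c,t):
    p=np.radians(c[3]);d=np.array(t[:3])-c[:3]
    return np.round([d[0]*np.cos(p)+d[1]*np.sin(p), d[0]*np.sin(p)-d[1]*np.cos(p), -d[2]],1), round((c[3]-t[3]+180)%360-180,1)
def ap(c,s,y):
    p=np.radians(c[3]); return np.round([c[0]+s[0]*np.cos(p)+s[1]*np.sin(p), c[1]+s[0]*np.sin(p)-s[1]*np.cos(p), c[2]-s[2], c[3]-y],2)
T=(573.3,155.1,11.55)
def tray(x,y):
    a=np.radians(T[2]); return T[0]+x*np.cos(a)-y*np.sin(a),T[1]+x*np.sin(a)+y*np.cos(a)
E
python3 - <<'E'
from g import *
psi0=2*np.degrees(np.arctan2(.219117412,.975698332)); print(psi0)
c=(224.462,-474.604,303.894,psi0)
print(sh(c,(581.5,155.5,200,10)))
E
```

```text
25.314403487198085
(array([ 592.2, -416.9,  103.9]), np.float64(15.3))
```

Request:
move_arm([
  [[30, -21, 0], 2, 0.6],
  [[80, -56, 0], 4, 0.6],
  [[130, -92, 0], 6, 0.6],
  [[180, -127, 0], 8, 0.6],
  [[230, -162, 0], 10, 0.6],
  [[280, -197, 0], 12, 0.6],
  [[330, -232, 0], 15.3, 0.6],
  [[380, -267, 0], 15.3, 0.6],
  [[430, -303, 0], 15.3, 0.6],
  [[480, -338, 0], 15.3, 0.6],
], force=60)

```text
time_s: 1.35
eef_pos: [514.5, 38.2, 303.8]
ee_rot: [0.0, 0.996, 0.087, -0.0]
force: [1.0, -1.2, 0.7]
grip_width: 0.598
```

Request:
move_arm([
  [[42, -2.9, 40], 0, 0.6],
  [[84, -56, 90], 0, 0.6],
  [[89, -100, 104], 0, 0.6],
  [[89, -108, 104], 0, 0.6],
])

```text
time_s: 1.85
eef_pos: [581.7, 160.8, 197.0]
ee_rot: [-0.0, 0.996, 0.089, -0.002]
force: [-0.6, -0.3, -0.1]
grip_width: 0.599
```

Run:
```python
from g import *
c=(224.462,-474.604,303.894,25.3144); c=ap(c,(480,-338,0),15.3); print(c); c=ap(c,(89,-108,104),0); print(c)
print(sh(c,(581.5,155.5,123,10)))
from h import *
s=ctrl.sense(); print(s['time_s'],s['eef_pos'],s['ee_rot'],s['force'],s['grip_width'])
```

```text
[513.85  36.18 303.89  10.01]
[582.72 158.01 199.89  10.01]
(array([-1.6,  2.3, 76.9]), np.float64(0.0))
1.85 [581.70366834 160.79437597 197.04319532] [-2.25237199e-04  9.96035134e-01  8.89268340e-02 -2.44512653e-03] [-0.59790915 -0.3266969  -0.10317814] 0.5991574974704543
```

Request:
move_arm([
  [[-1.6, 2.3, 20], 0, 0.6],
  [[-1.6, 2.3, 45], 0, 0.6],
  [[-1.6, 2.3, 65], 0, 0.6],
  [[-1.6, 2.3, 77], 0, 0.6],
  [[-1.6, 2.3, 77], 0, 0.6],
])

```text
time_s: 2.48
eef_pos: [581.5, 155.0, 122.7]
ee_rot: [0.0, 0.996, 0.087, -0.0]
force: [0.1, 0.5, -0.4]
grip_width: 0.602
```

Run:
```python
from h import *
s=ctrl.sense(); print(s['eef_pos'],s['force'])
for n in('top','scene'): snap(n,n+'1')
z=np.load('scene1.npz')['p'][:,:,::-1]; z2=np.load('top1.npz')['p'][:,:,::-1]
a=cv2.resize(z[90:210,220:340],(400,400),interpolation=cv2.INTER_CUBIC); b=cv2.resize(z2[135:255,140:260],(400,400),interpolation=cv2.INTER_CUBIC)
cv2.imwrite('pics/c1.png',np.hstack([a,b]))
```

```text
[581.48413064 155.03978382 122.73254089] [ 0.13285072  0.4759989  -0.38202919]
```

View pics/c1.png

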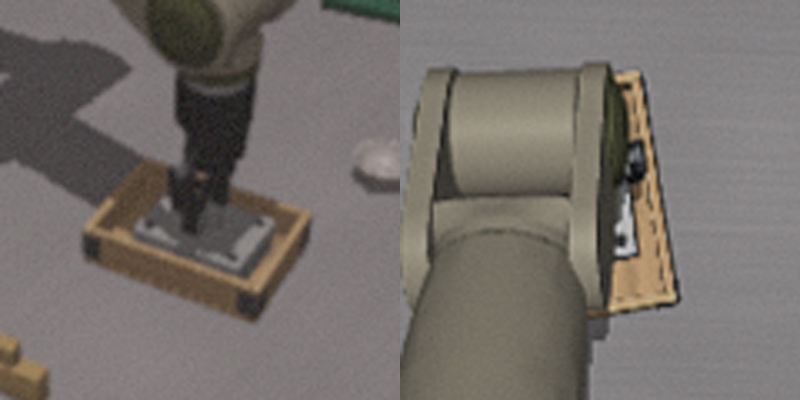

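The fingers straddle the boss (about (190,205) in the scene crop), so I close on it.

Request:
move_arm([
  [[0, 0, 0], 0, 0],
  [[0, 0, 0], 0, 0],
  [[0, 0, 0], 0, 0],
  [[0, 0, 0], 0, 0],
  [[0, 0, 0], 0, 0],
  [[0, 0, 0], 0, 0],
])

```text
time_s: 3.32
eef_pos: [581.8, 155.7, 123.7]
ee_rot: [-0.0, 0.996, 0.087, 0.001]
force: [-1.3, 1.3, 6.3]
grip_width: 0.172
```

Request:
move_arm([
  [[4, 0, 0], -0.7, 0],
  [[10, -4, 0], -1.5, 0],
  [[15, -9, 0], -1.5, 0],
  [[19, -15, 0], -1.5, 0],
  [[20, -16, 0], -1.5, 0],
  [[20, -16, 0], -1.5, 0],
])

```text
time_s: 4.08
eef_pos: [598.5, 173.7, 123.7]
ee_rot: [0.001, 0.995, 0.1, -0.0]
force: [-4.2, -6.9, 8.3]
grip_width: 0.169
```

Request:
move_arm([
  [[0, -1, 0], 0, 0],
  [[0, -2, 0], 0, 0],
  [[0, -3, 0], 0, 0],
  [[0, -4, 0], 0, 0],
  [[0, -4, 0], 0, 0],
])

```text
time_s: 4.7
eef_pos: [598.4, 177.3, 123.7]
ee_rot: [0.001, 0.995, 0.1, 0.001]
force: [0.9, -7.3, 4.5]
grip_width: 0.174
```

Request:
move_arm([
  [[0, -1, 0], 0, 0],
  [[0, -2, 0], 0, 0],
  [[0, -3, 0], 0, 0],
  [[0, -3, 0], 0, 0],
])

```text
time_s: 5.2
eef_pos: [598.1, 179.9, 123.8]
ee_rot: [0.002, 0.995, 0.1, 0.001]
force: [2.2, -8.4, 4.6]
grip_width: 0.169
```

Request:
move_arm([
  [[1, 0, 0], 0, 0],
  [[2, 0, 0], 0, 0],
  [[3, 0, 0], 0, 0],
  [[4, 0, 0], 0, 0],
  [[4, 0, 0], 0, 0],
])

```text
time_s: 5.82
eef_pos: [599.5, 180.2, 123.7]
ee_rot: [0.002, 0.995, 0.101, -0.003]
force: [-16.9, -15.2, 15.5]
grip_width: 0.171
```

Request:
move_arm([
  [[1.5, -1.5, 0], 0, 0],
  [[3, -3, 0], 0, 0],
  [[3, -3, 0], 0, 0],
])

```text
time_s: 6.2
eef_pos: [600.4, 180.9, 123.7]
ee_rot: [0.005, 0.995, 0.1, -0.007]
force: [-30.5, -33.3, 26.8]
grip_width: 0.17
```

Run:
```python
from m import *
s=ctrl.sense(); print(s['eef_pos'],s['ee_rot'],s['force'],s['wrist_torque'])
for n in('scene',): snap(n,n+'2')
seg('scene','scene2',41.,46,(500,700,80,250))
ring('scene','scene2')
z=np.load('scene2.npz')['p'][:,:,::-1]
cv2.imwrite('pics/c2.png',cv2.resize(z[110:200,230:320],(600,600),interpolation=cv2.INTER_CUBIC))
```

```text
[600.38916073 180.85380617 123.72220295] [ 0.00484088  0.99491129  0.10038803 -0.00709425] [-30.53604349 -33.3387777   26.80120017] [-5.32620247  4.59373034 -0.12871631]
scene px (435, 233) c [550.  187.4] size [30.1 53.1] longang 105.3 zmed 44.9 n 31
scene px (469, 243) c [620.4 205.2] size [35.8 51.8] longang 144.0 zmed 44.9 n 25
scene px (437, 247) c [583.4 155.1] size [47. 82.] longang 11.1 zmed 44.9 n 78
scene px (467, 254) c [647.1 173.7] size [23.6 34. ] longang 44.7 zmed 45.0 n 28
scene px (435, 267) c [618.9  99.3] size [ 8.2 76.5] longang 9.4 zmed 43.6 n 28
scene tray [572.06 155.65  11.48] rms 3.663521860280534 404
```

View pics/c2.png

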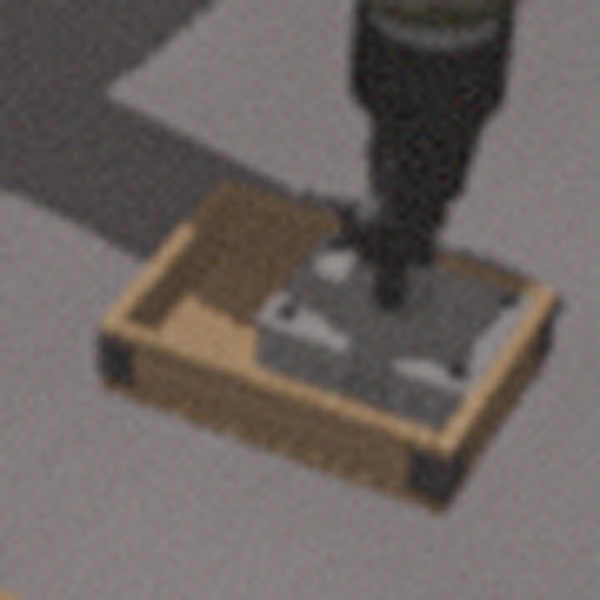

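The mould's far end and left side meet the walls at (500,350) and (420,250) in the crop, and the reaction is about 30 N on both axes. It is in the corner, so I relax and release.

Request:
move_arm([
  [[-2, 2, 0], 0, 0],
  [[-3.5, 4, 0], 0, 0],
  [[-3.5, 4, 0], 0, 0],
  [[-3.5, 4, 0], 0, 0],
])

```text
time_s: 6.75
eef_pos: [599.7, 180.1, 123.7]
ee_rot: [0.001, 0.995, 0.1, -0.002]
force: [-11.8, -7.7, 12.9]
grip_width: 0.17
```

Request:
move_arm([
  [[0, 0, 0], 0, 0.3],
  [[0, 0, 0], 0, 0.5],
  [[0, 0, 0], 0, 0.5],
  [[0, 0, -2], 0, 0.5],
  [[0, 0, -30], 0, 0.5],
  [[0, 0, -80], 0, 0.5],
])

```text
time_s: 7.5
eef_pos: [600.1, 181.2, 202.4]
ee_rot: [-0.0, 0.995, 0.1, -0.002]
force: [0.5, -0.9, 0.7]
grip_width: 0.503
```

Run:
```python
from g import *
c=np.array((582.72,158.01,199.89,10.01))
for s,y in [((-1.6,2.3,77),0),((20,-16,0),-1.5),((0,-4,0),0),((0,-3,0),0),((4,0,0),0),((3,-3,0),0),((-3.5,4,0),0),((0,0,-80),0)]: c=ap(c,s,y)
print(c)
print(sh(c,(532.2,-319.8,203,10.4)))
```

```text
[600.68 181.28 202.89  11.51]
(array([-1.671e+02,  4.773e+02, -1.000e-01]), np.float64(1.1))
```

Request:
move_arm([
  [[-10, 28, 0], 0, 0.5],
  [[-27, 78, 0], 0, 0.5],
  [[-46, 132, 0], 0, 0.6],
  [[-66, 188, 0], 0, 0.6],
  [[-86, 246, 0], 0, 0.6],
  [[-106, 304, 0], 0, 0.6],
  [[-126, 360, 0], 0, 0.6],
  [[-146, 416, 0], 0.5, 0.6],
  [[-160, 458, 0], 1.1, 0.6],
  [[-167.1, 477.3, 0], 1.1, 0.6],
])

```text
time_s: 8.75
eef_pos: [531.7, -321.8, 202.9]
ee_rot: [0.0, 0.996, 0.09, 0.0]
force: [0.4, 0.0, -0.5]
grip_width: 0.599
```

Run:
```python
from m import *
snap('top','top3')
seg('top','top3',38,49,(450,720,70,260))
t=ring('top','top3')
seg('top','top3',50,80,(450,720,70,260))
seg('top','top3',38,49,(450,620,-380,-60))
a=np.radians(t[2])
z=np.load('top3.npz')['p'][:,:,::-1]
cv2.imwrite('pics/c3.png',cv2.resize(z[145:245,150:250],(600,600),interpolation=cv2.INTER_CUBIC))
```

```text
top px (293, 294) c [573.3 154.6] size [137.6 197.6] longang 11.4 zmed 44.6 n 1795
top tray [572.73 153.43  11.43] rms 3.306553758868586 685
top px (287, 286) c [601.9 178.1] size [16.5 40.4] longang 10.8 zmed 68.3 n 89
top px (447, 302) c [ 580.  -106.9] size [19.6 29.2] longang 11.9 zmed 40.9 n 54
top px (560, 306) c [ 580.7 -305.2] size [13.5 25.4] longang 137.5 zmed 40.4 n 34
top px (455, 345) c [ 521.5 -119.4] size [19.9 78.7] longang 12.1 zmed 41.1 n 80
top px (508, 348) c [ 500.4 -215. ] size [ 57.3 110.7] longang 170.1 zmed 40.9 n 526
```

View pics/c3.png

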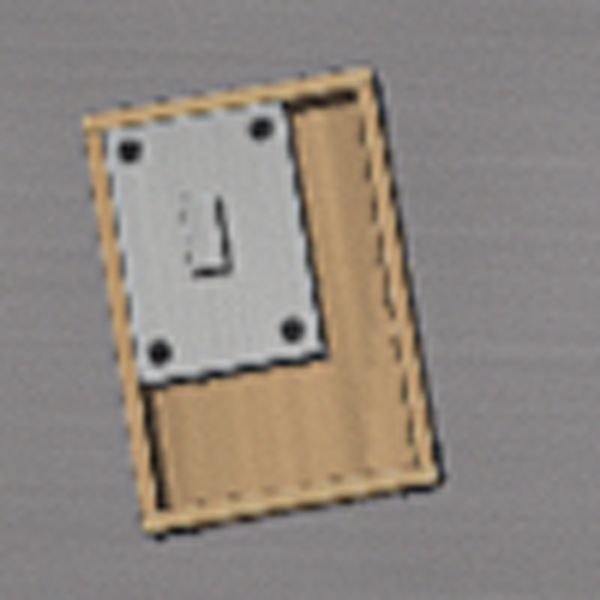

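The mould sits flush against the far wall and the left wall, its corner at about (105,125). The L-shaped gap is open. Now I grasp the medium block.

Request:
move_arm([
  [[0, -0.5, 20], 0, 0.6],
  [[0, -0.5, 50], 0, 0.6],
  [[0, -0.5, 75], 0, 0.6],
  [[0, -0.5, 85], 0, 0.6],
  [[0, -0.5, 85], 0, 0.6],
  [[0, -0.5, 85], 0, 0.3],
  [[0, -0.5, 85], 0, 0],
  [[0, -0.5, 85], 0, 0],
  [[0, -0.5, 85], 0, 0],
  [[0, -0.5, 85], 0, 0],
], force=60)

```text
time_s: 10.05
eef_pos: [532.5, -319.5, 119.0]
ee_rot: [0.001, 0.996, 0.091, 0.001]
force: [0.1, 0.1, 6.4]
grip_width: 0.171
```

Run:
```python
from m import *
snap('scene','scene4')
seg('scene','scene4',36,46,(430,640,-380,-260))
s=ctrl.sense(); print(s['eef_pos'],s['ee_rot'],s['force'],s['grip_width'])
z=np.load('scene4.npz')['p'][:,:,::-1]
cv2.imwrite('pics/c4.png',cv2.resize(z[180:270,110:230],(800,600),interpolation=cv2.INTER_CUBIC))
```

```text
scene px (265, 374) c [ 533.9 -319. ] size [ 33.1 112. ] longang 11.3 zmed 41.3 n 188
[ 532.48304736 -319.52286903  119.03981098] [6.42725520e-04 9.95875795e-01 9.07222834e-02 6.75141680e-04] [-0.48908748  0.93535195  5.8483255 ] 0.17202949863651024
```

View pics/c4.png

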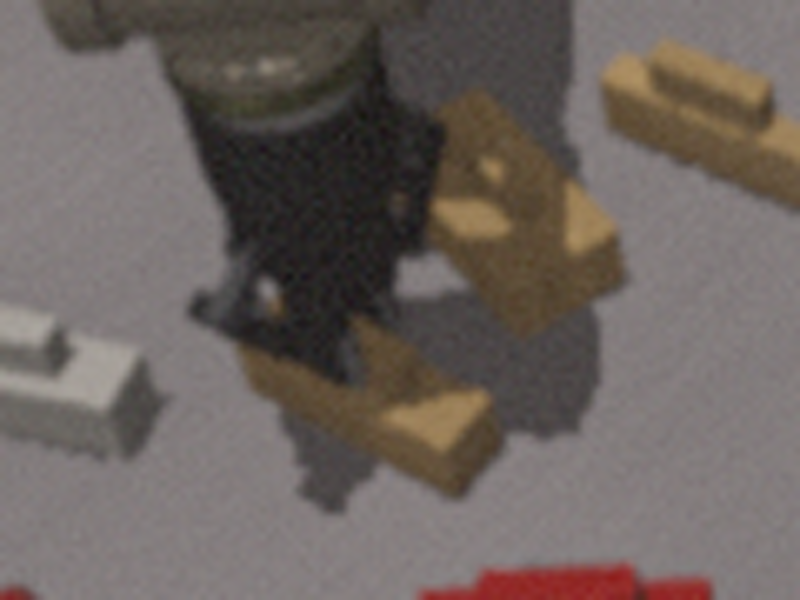

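Run:
```python
import g
from g import *
g.T=(573.3,156.2,11.5)
c=np.array((600.68,181.28,202.89,11.51))
for s,y in [((-167.1,477.3,0),1.1),((0,-.5,85),0)]: c=ap(c,s,y)
print(c)
x,y=tray(31.5,-42.5); print(x,y)
print(sh(c,(x,y,203,11.5)))
```

```text
[ 532.09 -319.27  117.89   10.41]
612.6407654082869 120.83328998775643
(array([ 158.7, -418.3,  -85.1]), np.float64(-1.1))
```

Request:
move_arm([
  [[0, 0, -10], 0, 0],
  [[0, 0, -35], 0, 0],
  [[0, 0, -65], 0, 0],
  [[0, 0, -85], 0, 0],
])

```text
time_s: 10.6
eef_pos: [532.2, -319.4, 204.7]
ee_rot: [0.0, 0.996, 0.091, 0.0]
force: [-0.3, -0.6, -0.9]
grip_width: 0.174
```

Request:
move_arm([
  [[7, -20, 0], 0, 0],
  [[24, -63, 0], 0, 0],
  [[43, -113, 0], 0, 0],
  [[63, -166, 0], 0, 0],
  [[83, -219, 0], 0, 0],
  [[103, -272, 0], 0, 0],
  [[123, -325, 0], 0, 0],
  [[142, -375, 0], -0.5, 0],
  [[155, -408, 0], -1.1, 0],
  [[158.7, -418.3, 0], -1.1, 0],
])

```text
time_s: 11.85
eef_pos: [611.7, 123.7, 201.8]
ee_rot: [-0.0, 0.995, 0.102, -0.001]
force: [0.8, 0.4, -1.4]
grip_width: 0.166
```

Request:
move_arm([
  [[0, 0, 10], 0, 0],
  [[0, 0, 22], 0, 0],
  [[0, 0, 27], 0, 0],
  [[0, 0, 27], 0, 0],
])

```text
time_s: 12.35
eef_pos: [612.5, 120.1, 175.3]
ee_rot: [-0.0, 0.995, 0.1, -0.001]
force: [-0.9, -0.5, -0.7]
grip_width: 0.173
```

Run:
```python
from m import *
snap('scene','scene5');snap('top','top5')
s=ctrl.sense(); print(s['eef_pos'],s['ee_rot'],s['force'],s['grip_width'])
z=np.load('scene5.npz')['p'][:,:,::-1]; z2=np.load('top5.npz')['p'][:,:,::-1]
a=cv2.resize(z[110:200,230:320],(400,400),interpolation=cv2.INTER_CUBIC); b=cv2.resize(z2[135:255,140:260],(400,400),interpolation=cv2.INTER_CUBIC)
cv2.imwrite('pics/c5.png',np.hstack([a,b]))
```

```text
[612.76574362 120.45396465 176.14820363] [4.01037119e-05 9.94983838e-01 1.00035495e-01 2.45856451e-04] [ 0.05155348 -0.28275635 -0.71703566] 0.17511039982090926
```

View pics/c5.png

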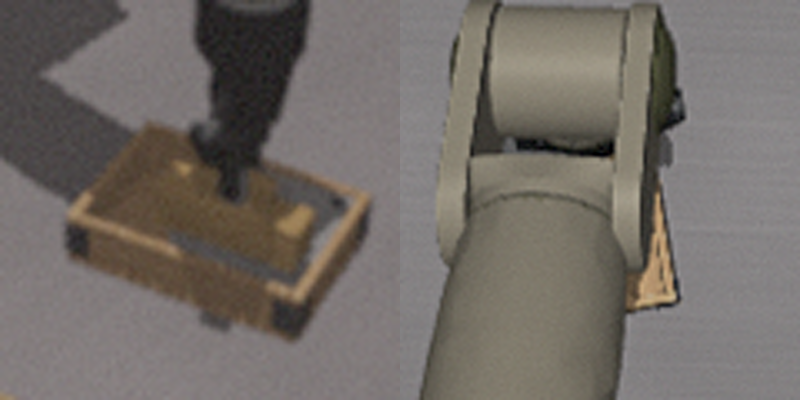

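Run:
```python
from m import *
z=np.load('scene5.npz'); P=cloud('scene',z['d'])
for lo,hi in((60,94),(91,104)):
    m=(z['d']>0)&(P[...,2]>lo)&(P[...,2]<hi)&(abs(P[...,0]-612)<70)&(abs(P[...,1]-120)<60)
    m&=(z['p'][...,0].astype(int)-z['p'][...,2]>25)
    q=P[m]-[573.1,155.9,0]; a=np.radians(11.55)
    L=np.c_[q[:,:2]@[np.cos(a),np.sin(a)],q[:,:2]@[-np.sin(a),np.cos(a)],q[:,2]]
    print(len(L),np.percentile(L,[1,5,50,95,99],axis=0).round(1).tolist())
```

```text
241 [[-26.8, -60.6, 62.9], [-22.2, -59.7, 65.4], [34.7, -57.0, 79.3], [85.6, -47.5, 92.5], [86.2, -34.4, 93.9]]
214 [[-27.2, -60.3, 91.3], [-23.9, -58.9, 92.3], [39.5, -51.0, 98.0], [85.1, -30.3, 101.9], [86.1, -26.1, 103.0]]
```

Against the tray fit, the held block spans x -27.5..86.5 and y -59.5..-26 mm, which is centred on the gap. Lowering it.

Request:
move_arm([
  [[1, 0, 5], 0, 0],
  [[1, 0, 10], 0, 0],
  [[1, 0, 15], 0, 0],
  [[1, 0, 18], 0, 0],
  [[1, 0, 21], 0, 0],
  [[1, 0, 24], 0, 0],
])

```text
time_s: 13.2
eef_pos: [613.6, 121.0, 151.8]
ee_rot: [-0.0, 0.995, 0.1, 0.0]
force: [0.3, 0.3, -1.5]
grip_width: 0.172
```

Request:
move_arm([
  [[0, 0, 4], 0, 0],
  [[0, 0, 8], 0, 0],
  [[0, 0, 12], 0, 0],
  [[0, 0, 16], 0, 0],
  [[0, 0, 20], 0, 0],
])

```text
time_s: 13.82
eef_pos: [613.6, 121.0, 131.6]
ee_rot: [-0.0, 0.995, 0.1, 0.0]
force: [0.1, -0.4, -1.5]
grip_width: 0.168
```

Request:
move_arm([
  [[0, 0, 3], 0, 0],
  [[0, 0, 5], 0, 0],
  [[0, 0, 7], 0, 0],
  [[0, 0, 9], 0, 0],
  [[0, 0, 9], 0, 0],
])

```text
time_s: 14.45
eef_pos: [613.6, 121.1, 125.0]
ee_rot: [0.0, 0.995, 0.1, 0.0]
force: [-7.6, -0.9, 15.7]
grip_width: 0.17
```

The block is on the floor: TCP 125.0, as expected, with 16 N. Releasing and lifting.

Request:
move_arm([
  [[0, 0, -1.5], 0, 0],
  [[0, 0, -1.5], 0, 0.3],
  [[0, 0, -1.5], 0, 0.4],
  [[0, 0, -1.5], 0, 0.4],
  [[0, 0, -10], 0, 0.4],
  [[0, 0, -40], 0, 0.4],
  [[0, 0, -80], 0, 0.4],
])

```text
time_s: 15.32
eef_pos: [613.4, 121.0, 203.7]
ee_rot: [-0.0, 0.995, 0.1, -0.001]
force: [0.2, -1.7, 1.2]
grip_width: 0.4
```

Run:
```python
from g import *
c=np.array((532.09,-319.27,117.89,10.41))
for s,y in [((158.7,-418.3,-85),-1.1),((1,0,80),0),((0,0,-80),0)]: c=ap(c,s,y)
print(c)
print(sh(c,(498.2,-213.6,203,-10)))
```

```text
[613.57 121.02 202.89  11.51]
(array([-1.798e+02,  3.049e+02, -1.000e-01]), np.float64(21.5))
```

Request:
move_arm([
  [[-15, 25, 0], 3, 0.5],
  [[-40, 67, 0], 6, 0.6],
  [[-67, 113, 0], 9, 0.6],
  [[-95, 160, 0], 12, 0.6],
  [[-123, 207, 0], 15, 0.6],
  [[-150, 253, 0], 18, 0.6],
  [[-170, 287, 0], 20, 0.6],
  [[-179.8, 304.9, 0], 21.3, 0.6],
  [[-179.8, 304.9, 0], 21.3, 0.6],
])

```text
time_s: 16.45
eef_pos: [498.3, -214.1, 203.1]
ee_rot: [-0.0, 0.996, -0.086, 0.0]
force: [-0.1, -0.0, -0.0]
grip_width: 0.599
```

Request:
move_arm([
  [[0, 0, 20], 0, 0.6],
  [[0, 0, 50], 0, 0.6],
  [[0, 0, 75], 0, 0.6],
  [[0, 0, 85], 0, 0.6],
  [[0, 0, 85], 0, 0.6],
  [[0, 0, 85], 0, 0.3],
  [[0, 0, 85], 0, 0],
  [[0, 0, 85], 0, 0],
  [[0, 0, 85], 0, 0],
  [[0, 0, 85], 0, 0],
])

```text
time_s: 17.7
eef_pos: [498.7, -213.7, 118.9]
ee_rot: [0.0, 0.996, -0.085, 0.001]
force: [-0.6, 2.7, 5.6]
grip_width: 0.176
```

Run:
```python
from m import *
snap('scene','scene6')
s=ctrl.sense(); print(s['eef_pos'],s['ee_rot'],s['force'],s['grip_width'],s['joints'])
z=np.load('scene6.npz')['p'][:,:,::-1]
cv2.imwrite('pics/c6.png',cv2.resize(z[110:260,130:330],(800,600),interpolation=cv2.INTER_CUBIC))
```

```text
[ 498.66008935 -213.72667685  118.87828581] [ 2.89417189e-04  9.96354088e-01 -8.53102521e-02  7.79733440e-04] [0.02907441 1.88100409 6.23733968] 0.16988958319444936 [-6.21062271e-01  5.66139273e-01  1.64966613e+00  3.73617757e-04
  9.24150801e-01  1.12033739e+00]
```

View pics/c6.png

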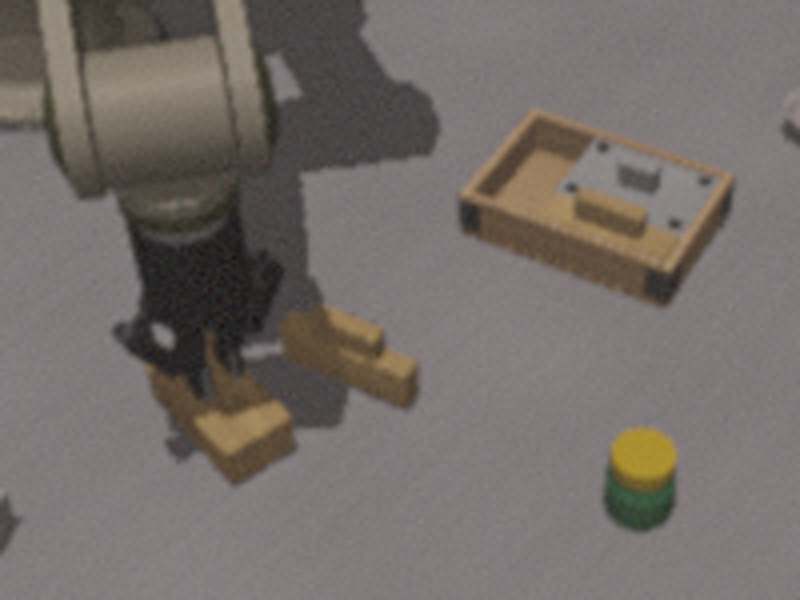

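The medium block is down beside the mould at about (610,210), and the wide block is gripped by its rib. Lifting and carrying it.

Run:
```python
import g
from g import *
g.T=(573.3,156.2,11.5)
c=np.array((613.57,121.02,202.89,11.51))
for s,y in [((-179.8,304.9,0),21.3),((0,0,0),0)]: c=ap(c,s,y)
print(c)
x,y=tray(-60,0); print(x,y)
print(sh(c,(x,y,203,101.5)))
```

```text
[ 498.23 -213.63  202.89   -9.79]
514.5045177227502 144.23792393496817
(array([-4.480e+01, -3.554e+02, -1.000e-01]), np.float64(-111.3))
```

Request:
move_arm([
  [[0, 0, -10], 0, 0],
  [[0, 0, -35], 0, 0],
  [[0, 0, -65], 0, 0],
  [[0, 0, -85], 0, 0],
])

```text
time_s: 18.25
eef_pos: [498.3, -213.8, 204.7]
ee_rot: [0.0, 0.996, -0.085, 0.001]
force: [0.6, 0.9, -2.6]
grip_width: 0.172
```

Request:
move_arm([
  [[-4, -30, 0], -8, 0],
  [[-8, -65, 0], -18, 0],
  [[-13, -105, 0], -28, 0],
  [[-18, -145, 0], -38, 0],
  [[-23, -185, 0], -48, 0],
  [[-28, -225, 0], -58, 0],
  [[-33, -265, 0], -68, 0],
  [[-38, -302, 0], -78, 0],
  [[-42, -335, 0], -88, 0],
  [[-44.8, -355.4, 0], -98, 0],
])

```text
time_s: 19.5
eef_pos: [514.3, 145.6, 203.3]
ee_rot: [0.0, 0.716, 0.698, -0.0]
force: [-0.4, -0.3, -2.0]
grip_width: 0.173
```

Request:
move_arm([
  [[0, 0, 0], -8, 0],
  [[0, 0, 8], -13.3, 0],
  [[0, 0, 20], -13.3, 0],
  [[0, 0, 25], -13.3, 0],
  [[0, 0, 25], -13.3, 0],
  [[0, 0, 25], -13.3, 0],
])

```text
time_s: 20.25
eef_pos: [514.7, 144.2, 178.2]
ee_rot: [0.0, 0.633, 0.774, 0.0]
force: [0.4, 0.3, -1.4]
grip_width: 0.172
```

```bash
cat > chk.py <<'E'
from m import *
import sys
k=sys.argv[1]
s=ctrl.sense(); print(s['eef_pos'],s['ee_rot'],s['force'],s['grip_width'])
snap('scene','scene'+k);snap('top','top'+k)
z=np.load(f'scene{k}.npz')['p'][:,:,::-1]; z2=np.load(f'top{k}.npz')['p'][:,:,::-1]
a=cv2.resize(z[110:200,230:320],(400,400),interpolation=cv2.INTER_CUBIC); b=cv2.resize(z2[135:255,140:260],(400,400),interpolation=cv2.INTER_CUBIC)
cv2.imwrite(f'pics/c{k}.png',np.hstack([a,b]))
for n,t in(('scene',(573.1,155.9)),('top',(573.4,154.4))):
    z=np.load(n+k+'.npz'); P=cloud(n,z['d'])
    for lo,hi in((62,90),(92,106)):
        m=(z['d']>0)&(P[...,2]>lo)&(P[...,2]<hi)&(abs(P[...,0]-514)<70)&(abs(P[...,1]-144)<80)
        m&=(z['p'][...,0].astype(int)-z['p'][...,2]>25)
        q=P[m]-[*t,0]; a=np.radians(11.55)
        L=np.c_[q[:,:2]@[np.cos(a),np.sin(a)],q[:,:2]@[-np.sin(a),np.cos(a)],q[:,2]]
        if len(L): print(n,len(L),np.percentile(L,[1,5,50,95,99],axis=0).round(1).tolist())
E
python3 chk.py 7
```

```text
[514.66727318 144.18334949 178.21869432] [1.77964780e-04 6.32830982e-01 7.74289924e-01 1.75112462e-04] [ 0.35040947  0.28512423 -1.39765118] 0.17157637506696397
scene 153 [[-85.0, -60.4, 64.6], [-81.2, -59.6, 67.8], [-34.8, -54.7, 78.6], [-30.3, 38.2, 88.5], [-29.4, 45.0, 89.6]]
scene 270 [[-86.5, -59.6, 92.3], [-84.9, -57.8, 94.0], [-46.8, -28.7, 101.1], [-31.1, 44.2, 103.8], [-29.6, 50.0, 104.8]]
top 23 [[-86.9, -59.6, 65.4], [-86.7, -59.6, 65.8], [-86.1, -59.2, 75.5], [-34.9, -29.5, 89.6], [-31.6, -27.2, 89.8]]
top 192 [[-86.3, -59.4, 93.8], [-85.6, -58.4, 95.5], [-70.4, -48.0, 99.6], [-34.8, 47.0, 103.1], [-30.8, 54.3, 104.3]]
```

View pics/c7.png

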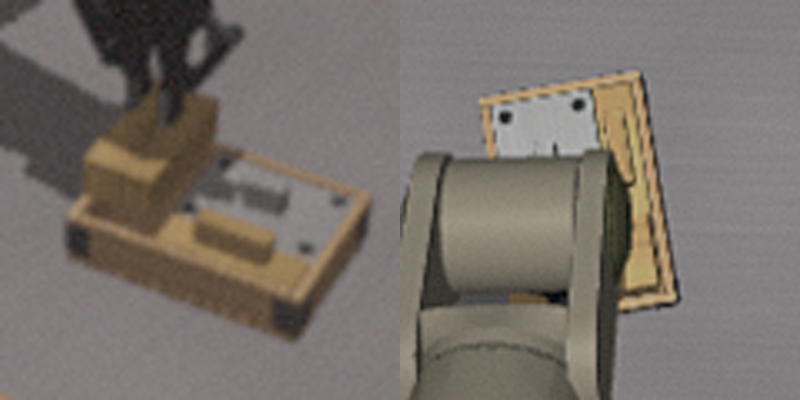

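The held block spans tray x -86.7..-30, with its right end at y about -59.5. I shift it 1.2 mm toward the near wall and 2 mm to tray +y, then lower.

Request:
move_arm([
  [[2, -1.2, 3], 0, 0],
  [[2, -1.2, 8], 0, 0],
  [[2, -1.2, 13], 0, 0],
  [[2, -1.2, 18], 0, 0],
  [[2, -1.2, 21], 0, 0],
  [[2, -1.2, 24], 0, 0],
  [[2, -1.2, 26], 0, 0],
])

```text
time_s: 21.22
eef_pos: [513.0, 145.9, 151.7]
ee_rot: [-0.0, 0.633, 0.774, -0.0]
force: [0.5, 0.1, -2.5]
grip_width: 0.168
```

Request:
move_arm([
  [[0, 0, 4], 0, 0],
  [[0, 0, 7], 0, 0],
  [[0, 0, 10], 0, 0],
])

```text
time_s: 21.6
eef_pos: [513.0, 145.9, 141.7]
ee_rot: [0.0, 0.633, 0.774, 0.0]
force: [-0.7, 0.2, -2.1]
grip_width: 0.171
```

Request:
move_arm([
  [[0, 0, 4], 0, 0],
  [[0, 0, 8], 0, 0],
  [[0, 0, 11], 0, 0],
  [[0, 0, 14], 0, 0],
  [[0, 0, 16.5], 0, 0],
  [[0, 0, 19], 0, 0],
  [[0, 0, 19], 0, 0],
])

```text
time_s: 22.48
eef_pos: [513.0, 145.9, 124.9]
ee_rot: [0.0, 0.632, 0.775, 0.0]
force: [-9.3, -2.2, 20.4]
grip_width: 0.171
```

Request:
move_arm([
  [[0, 0, -1.5], 0, 0],
  [[0, 0, -1.5], 0, 0.3],
  [[0, 0, -1.5], 0, 0.4],
  [[0, 0, -1.5], 0, 0.4],
  [[0, 0, -10], 0, 0.4],
  [[0, 0, -40], 0, 0.4],
  [[0, 0, -90], 0, 0.4],
  [[0, 0, -130], 0, 0.4],
])

```text
time_s: 23.48
eef_pos: [513.0, 145.9, 255.4]
ee_rot: [0.001, 0.633, 0.774, 0.001]
force: [0.4, -1.0, -0.3]
grip_width: 0.399
```

Request:
move_arm([
  [[-30, 0, 0], 0, 0.4],
  [[-80, 0, 0], 0, 0.4],
  [[-130, 0, 0], 0, 0.4],
  [[-180, 0, 0], 0, 0.4],
  [[-230, 0, 0], 0, 0.4],
  [[-280, 0, 0], 0, 0.4],
  [[-300, 0, 0], 0, 0.4],
  [[-300, 0, 0], 0, 0.4],
])

```text
time_s: 24.48
eef_pos: [572.8, -148.4, 252.9]
ee_rot: [-0.0, 0.633, 0.774, 0.0]
force: [0.1, 0.7, -0.1]
grip_width: 0.401
```

Run:
```python
from m import *
s=ctrl.sense(); print(s['time_s'],s['eef_pos'],s['force'])
for n in('top','scene'):
    snap(n,n+'9'); ring(n,n+'9')
    print('0');seg(n,n+'9',50,80,(300,800,-200,450)); seg(n,n+'9',20,36,(300,800,-200,450))
    seg(n,n+'9',37,49,(300,800,-200,-60))
    z=np.load(n+'9.npz'); P=cloud(n,z['d'])
    a=np.radians(11.5); t=(573.4,154.4) if n=='top' else (573.1,155.9)
    q=P-[*t,0]; X=q[...,0]*np.cos(a)+q[...,1]*np.sin(a); Y=-q[...,0]*np.sin(a)+q[...,1]*np.cos(a)
    for nm,(x0,x1,y0,y1) in dict(mould=(-25,85,-18,55),med=(-20,85,-56,-28),wide=(-86,-34,-52,52)).items():
        m=(X>x0)&(X<x1)&(Y>y0)&(Y<y1)&(P[...,2]<50)&(P[...,2]>30)
        c=np.c_[X[m],Y[m],np.ones(m.sum())]; k=np.linalg.lstsq(c,P[...,2][m],rcond=None)[0]; print(nm,'top z',np.median(P[...,2][m]).round(1),'slope',k[:2].round(3))
z=np.load('scene9.npz')['p'][:,:,::-1]; z2=np.load('top9.npz')['p'][:,:,::-1]
a=cv2.resize(z[110:200,230:320],(400,400),interpolation=cv2.INTER_CUBIC); b=cv2.resize(z2[145:245,150:250],(400,400),interpolation=cv2.INTER_CUBIC)
cv2.imwrite('pics/c9.png',np.hstack([a,b]))
```

```text
24.475 [ 572.78049907 -148.42250818  252.93768477] [ 0.13913075  0.6855233  -0.13405394]
top tray [572.9  154.63  11.11] rms 4.528930914819246 874
0
top px (430, 189) c [780.7 -69.3] size [38.4 42.2] longang 92.5 zmed 62.5 n 190
top px (321, 279) c [614.8 122.4] size [23.6 65.6] longang 10.5 zmed 71.1 n 152
top px (287, 286) c [599.4 177.7] size [17.2 34.9] longang 10.0 zmed 68.4 n 86
top px (304, 334) c [516.3 142.4] size [25.3 60.7] longang 110.0 zmed 70.3 n 155
top px (437, 201) c [773.5 -85. ] size [11.5 41.2] longang 138.7 zmed 31.2 n 30
top px (172, 254) c [655.9 390.8] size [66.7 68.2] longang 173.6 zmed 26.1 n 167
mould top z 44.2 slope [0.001 0.008]
med top z 46.0 slope [-0.001  0.002]
wide top z 45.7 slope [0.007 0.005]
scene tray [572.44 155.89  11.81] rms 4.472179859582358 520
0
scene px (410, 230) c [508.9 147.1] size [ 35.6 105.7] longang 110.5 zmed 67.1 n 128
scene px (451, 238) c [598.5 179. ] size [21.  34.2] longang 9.4 zmed 66.7 n 83
scene px (440, 254) c [602.3 120. ] size [44.7 79.9] longang 179.9 zmed 67.0 n 166
scene px (337, 299) c [ 537.1 -114. ] size [18.  62.2] longang 10.7 zmed 64.7 n 140
scene px (451, 348) c [781.3 -68.1] size [36.7 45.1] longang 92.9 zmed 63.8 n 173
scene px (523, 214) c [652.8 393.1] size [64.9 67.2] longang 176.5 zmed 27.2 n 110
scene px (432, 267) c [610.4 117.5] size [111.1 237.9] longang 45.2 zmed 28.3 n 225
scene px (339, 314) c [ 540.8 -121.9] size [ 21.1 115. ] longang 22.4 zmed 27.3 n 115
scene px (445, 367) c [782.  -88.6] size [ 9.6 35.3] longang 173.5 zmed 28.5 n 36
scene px (340, 307) c [ 537.  -114.8] size [ 23.5 116.9] longang 14.3 zmed 41.7 n 146
scene px (446, 361) c [782.1 -86.2] size [10.4 33.9] longang 173.2 zmed 40.3 n 32
mould top z 46.6 slope [0.003 0.004]
med top z 48.1 slope [-0.    -0.003]
wide top z 48.0 slope [-0.01  -0.003]
```

View pics/c9.png

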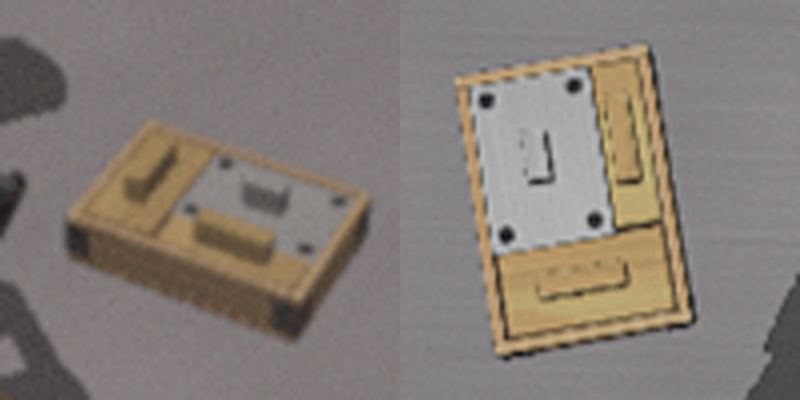

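View pics/top9.png

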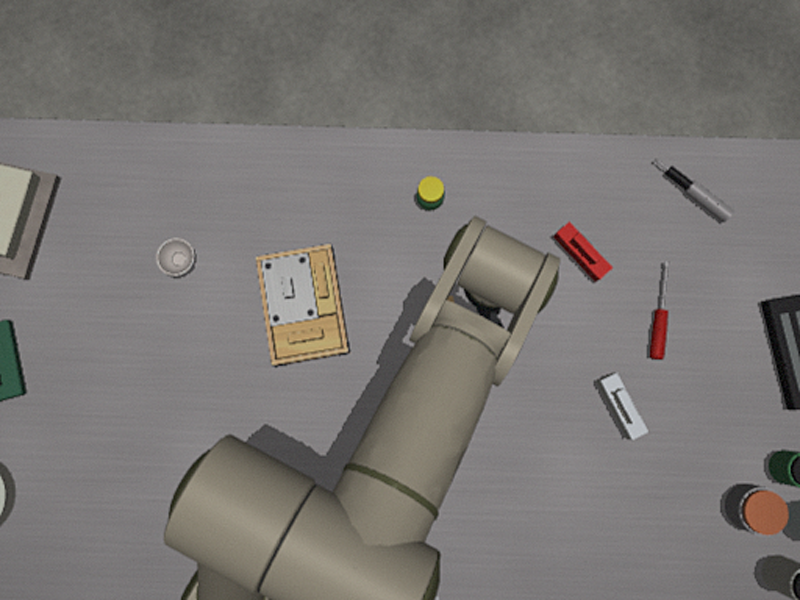

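All three parts are seated level in the tray. The jar, dish, screwdriver and thin block have not moved. Handing in.

```bash
python3 -c "
from rig import ctrl; print(ctrl.finish_job())"
```

```text
the job is handed in; nothing more can be done
None
```

The mould is packed in its tray and the job was handed in at about 24.5 s; the hand-in gives no verdict.

I slid the mould by its boss into the tray's far-left corner until both walls pushed back with about 30 N. Then I lowered the 32 mm block alongside it and the 57 mm block across its end. Both went down freely until they touched the floor at the expected height (TCP about 125 mm, 16–20 N).

**Last checks, arm clear at 253 mm:**
- **Seating:** in the top camera the block tops are at 46.0 and 45.7 mm (expected 46) and the mould top at 44.2 mm (expected 44). All three are tilted by 0.01 rad or less, with ribs up.
- **Squareness:** all three look square to the tray in the pictures. I did not measure the angles finely.
- **Thin block:** it is still on the bench where it was, within 1–2 mm in the scene camera. The arm hid it from the top camera.
- **Jar, dish and screwdriver:** the jar and dish measured within 2 mm of their start positions. The screwdriver I checked by eye only, and it is at the same place in the top picture.

**Disagreements:**
- **Heights:** the scene camera read heights about 2 mm higher than the top camera. It read the bare bench about 2 mm high as well, so I took this as calibration error.
- **Tray position:** the two cameras, and the position found by pushing the mould into the corner, differed by 1–2.5 mm across the tray. I used a value in between, and both blocks still went in without touching.

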